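# Nest the painted cups and hold the loupe over them at focal height

## Robot

A 7-joint arm with a two-finger parallel gripper is mounted at the origin on the work surface. World frame = base frame: x ahead of the robot, y to its left, z up, the work surface at z = 0. Lengths are in m, angles in rad, forces in N, time in s.
With the tool pointing down it reaches from about 0.4 to 0.85 m from the base axis. Payload 6.9 kg.
Tool frame: the origin (TCP) lies where the fingers leave the gripper's body, on its centre line; the fingertips stand 73 mm ahead of it and the grasp point (between the pads) lies 54 mm ahead of it; z points along the fingers, y is the line along which they close (so a half turn about z gives the same grasp; the last joint's range is limited). The gripper opens to 85 mm and grips with 20 to 120 N. Pads are 22 mm wide; open, the fingers measure 114 mm over their backs; the gripper's body (76 mm by 85 mm) begins 54 mm behind the grasp point. The pads swing forward as they close: fully open they stand 13 mm farther back than shut.
Start: joints at [-1.079, 0.507, -0.238, 1.5, 0.126, 1.149, -0.155], TCP at [0.235, 0.579, 0.304] pointing down, gripper open.
Joint ranges: [-3.08, 3.08], [-0.24, 2.05], [-1.43, 1.35], [0, 2.5], [-1.52, 4.66], [0.17, 1.96], [-2.89, 2.89]. Speed limits (rad/s): [2.39, 2.39, 3.14, 3.14, 3.14, 3.14, 3.14].

## Interface

Orientations are given as a unit quaternion [x, y, z, w].
In Python, from plant import manip gives the robot as it stands.
- The arm moves only by the tool arm_command, never from a script. Its argument "deltas" is text: rows parted by semicolons, each of 7 numbers parted by spaces: the shift along the tool's x, y, z in m, then the turn, a rotation vector about the tool's x, y, z in rad, then the gripper command: -1 is fully open, 1 is shut, values between are in proportion. In form: tx ty tz wx wy wz fingers; .... A call has 1 to 20 rows; each row is the pose to reach, as a shift and turn from the pose commanded when the call began, along the tool's axes at that moment; what a row does not reach only later rows make up. A row lasts 1/10 s, in which the tool goes at most 50 mm and 8.59 degrees, less where a joint would pass 70% of its speed; a pose out of reach is approached as far as the arm can. A call with a gripper value outside its range is refused whole. The fingers move at their own pace and stop on an object; "squeeze" is the grip in N (left out, the last holds). Time passes only in rows, so rows that repeat a pose let the fingers close. It gives the time, the measured TCP pose, the force, the opening and the grip force at its end, in the units of the state.
- manip.sense(): the state, without advancing time (a new reading comes with each control period).
- manip.grab_frame(name): name is "side" or "top"; returns a dict with "img" (420x560x3 uint8, red, green, blue), "depth" (420x560 float32, m along the optical axis (not along the pixel's ray), 0 where there is no reading), "vfov" (degrees; the focal length in pixels is half the picture's height over the tangent of half this angle, whatever the lens; pixels are square), "cx", "cy" (the principal point, pixels), "cam_to_world" (4x4, takes a point from camera to world coordinates). Camera axes: x right, y up, looking along -z (the intrinsics and any distortion apply to the point x, -y, -z); pixel columns grow to the right and rows downward; lengths in m; the calibration is good to about 2 mm. A picture is of the moment at which its call begins.
- manip.finish_job(): hands the job in; it is judged then, once.
The state is a dict: "t": time; "q": joint angles; "joint_vel": joint speeds; "tau": joint torques, N m; "position": TCP position; "eef_rot": TCP orientation; "force": force on the tool from outside, world axes, zero at the start; "torque": the same for the moment, N m; "width": finger opening in m; "grasp_force": force on a finger pad.
Only numpy, scipy, OpenCV 4.12 (cv2) and the standard library are available. Lean on these libraries where they do the work, as an engineer would, in place of code of your own. Each camera call takes 0.05 s, during which the arm holds its last target. There are 200 camera calls.

## Task

Final check of a turned toy set: nest the three painted cups, medium fully down inside the large one and small fully down inside the medium, with the large cup staying on its green spot on the inspection board. Then pick up the loupe and hold it level, glass centred over the nested cups, with the glass at the height of the red collar on the post; finish while still holding it there steadily, touching nothing with it. Do not shift the collar, and leave the paint bottles, brush and screwdriver where they are.

Things in the scene. Friction and masses are not known exactly. Their poses are not given: they have to be found in the camera images.
- board: fixed plywood inspection board, 250 x 130 x 8 mm, origin on the table surface under the middle of the green spot; its x axis runs along the board from the spot to the post. A fixed 12 mm diameter aluminium post stands 135 mm from the spot along +x, top 251 mm above the table, on a dark foot 40 x 50 mm, 22 mm high. The board runs from x = -80 to +170 mm in its own frame
- spot (a point): centre of the green spot (116 mm diameter) on the board's upper face, 8 mm above the table; the large cup starts standing on it, within about 10 mm of its centre
- focal_mark (a point): middle of the red collar (28 mm diameter, 12 mm high) on the post: its height is the focal height for the glass of the loupe, 160 to 225 mm above the table, set differently each time. The collar holds by friction; do not push it
- cup_large: yellow turned cup, upright, open on top: outer diameter 78 mm at the foot, 84 mm at the rim, 58 mm high, wall 5 mm, base 24 mm thick (inner floor 24 mm above its foot); origin at the centre of its underside, z up
- cup_medium: red turned cup, upright, open on top: outer diameter 54 mm at the foot, 58 mm at the rim, 56 mm high, wall 4 mm, base 24 mm thick; about 90 g; origin at the centre of its underside. Seated in the large cup its rim stands 22 mm above the large cup's rim, so it can be gripped across its outside just below the rim
- cup_small: blue turned cup, upright, open on top: outer diameter 34 mm at the foot, 38 mm at the rim, 54 mm high, wall 4 mm, base 24 mm thick; about 50 g; origin at the centre of its underside. Seated in the medium cup its rim stands 22 mm above the medium cup's rim
- loupe: hand loupe lying flat, about 130 g: black straight handle 90 long, 16 wide, 20 mm high, joined by a short brass neck to a round glass in a brass rim, 72 mm outer diameter, 10 mm thick. Origin at the underside of the middle of the handle, on the table; +x runs along the handle towards the glass, z up (square to the glass)
- grip (a point): best grip point, near the loupe's centre of mass: on the handle, 22 mm from the handle's middle towards the glass, 10 mm above the underside; grip across the 16 mm width from above with 25 to 40 N
- lens (a point): centre of the loupe's glass: 95 mm along +x from the loupe's origin, 73 mm beyond the grip point, 10 mm above the underside; its z is square to the glass
- paint_green_bottle: green paint bottle with white cap, 38 mm diameter, 115 mm tall, standing; bystander, origin under its base
- paint_pink_bottle: red paint bottle with white cap, 38 mm diameter, 115 mm tall, standing; bystander, origin under its base
- paint_black_bottle: black paint bottle with white cap, 38 mm diameter, 115 mm tall, standing; bystander, origin under its base
- brush: paint brush 200 mm long with a red handle, lying flat; bystander
- screwdriver: orange-handled screwdriver 180 mm long, lying flat; bystander
Not all that is in view belongs to the job. Several things have the shape of the cup_small; the one meant has the colours described above. There is more than one size of the loupe; the one meant has the size given above.

How it is judged:
By the outcome, as a careful person would: the job done as asked, in the order asked, and still so for the second after the job is handed in, while the arm keeps its last pose, push and grip.
It also fails if it takes over 64 s, if anything falls off the work surface, if the arm or the gripper's body presses on something with over 40 N, if the wrist force passes 120 N, or if a joint passes its speed limit or range.

## Working session

There is one attempt and no reset: what is moved stays moved. The work goes in short steps, Python scripts to look and compute and a tool call to move; the robot and the scene stay as the last step left them, time stands still between calls to the robot, and variables do not carry over. Pictures are saved under pics/ and viewed, at most 10 in all, crops included, and the job is handed in when it is done.

Besides the shell and the picture viewer there is one more tool, called after "Call:" as name(argument=value, ...), one argument or row to a line, values as JSON. arm_command: Moves the arm, as the interface text tells. Its arguments: {"type":"object","properties":{"deltas":{"type":"string"},"squeeze":{"type":"number"}},"required":["deltas"]}

```bash
ls; mkdir -p pics; cat > h.py <<'E'
import numpy as np, cv2
from plant import manip
def grab(n):
    f=manip.grab_frame(n); f['f']=210/np.tan(np.radians(f['vfov'])/2); return f
def cloud(f):
    v,u=np.mgrid[0:420,0:560]; d=f['depth']
    P=np.stack([(u-f['cx'])/f['f']*d,-(v-f['cy'])/f['f']*d,-d],-1); M=np.array(f['cam_to_world'])
    return P@M[:3,:3].T+M[:3,3]
def ray(f,u,v,z):
    M=np.array(f['cam_to_world']); r=M[:3,:3]@np.array([(u-f['cx'])/f['f'],-(v-f['cy'])/f['f'],-1]); return M[:3,3]+r*(z-M[2,3])/r[2]
E
python3 - <<'E'
from h import *
for n in('side','top'):
    f=grab(n); cv2.imwrite(f'pics/{n}0.png',f['img'][:,:,::-1]); print({k:v for k,v in f.items() if k not in('img','depth')}, (f['depth']>0).mean())
    np.savez(n+'0.npz',**f)
print(manip.sense())
E
```

```text
pics
{'vfov': 54.75486379363937, 'cx': 287.1872871413915, 'cy': 210.7303013196774, 'cam_to_world': array([[-0.99804801,  0.02823158, -0.05570596,  0.54428102],
       [-0.06000357, -0.68077399,  0.73003174,  0.77626652],
       [-0.01731322,  0.73194928,  0.68113912,  0.82470211],
       [ 0.        ,  0.        ,  0.        ,  1.        ]]), 'f': np.float64(405.5219363011252)} 0.9960756802721088
{'vfov': 53.669050736344424, 'cx': 279.8056854932874, 'cy': 204.27118730732704, 'cam_to_world': array([[ 0.01342585,  0.99674375, -0.07950879,  0.46496686],
       [-0.99972287,  0.0149186 ,  0.01821034,  0.01952724],
       [ 0.0193372 ,  0.07924227,  0.99666782,  1.41753951],
       [ 0.        ,  0.        ,  0.        ,  1.        ]]), 'f': np.float64(415.1076113295448)} 0.9961394557823129
{'t': 0.1, 'q': array([-1.07948448,  0.50822803, -0.23754432,  1.50101084,  0.12571118,
        1.14889275, -0.1548131 ]), 'joint_vel': array([ 1.14084325e-03, -6.53982469e-05, -1.20042682e-03, -2.44619285e-03,
        5.38015826e-04, -4.20942015e-04, -4.16606225e-04]), 'tau': array([-4.09935004e-03, -6.21830034e+01, -2.19507314e+00, -2.50201607e+01,
        1.23611401e-02,  7.75984634e-03,  1.52199789e-05]), 'position': array([0.23513486, 0.57873364, 0.30314054]), 'eef_rot': array([ 1.91705830e-01,  9.81452126e-01, -7.63098925e-04, -1.32580780e-04]), 'force': array([-0.37297389,  0.00920532, -0.05031561]), 'torque': array([-0.00804361, -0.05534682, -0.00980369]), 'grasp_force': 0.0, 'width': 0.08540772301516446}
```

View pics/side0.png

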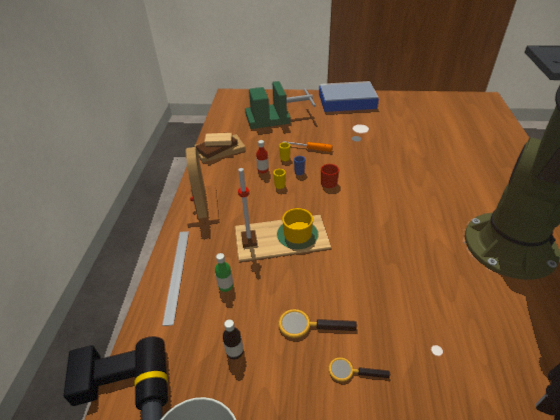

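View pics/top0.png

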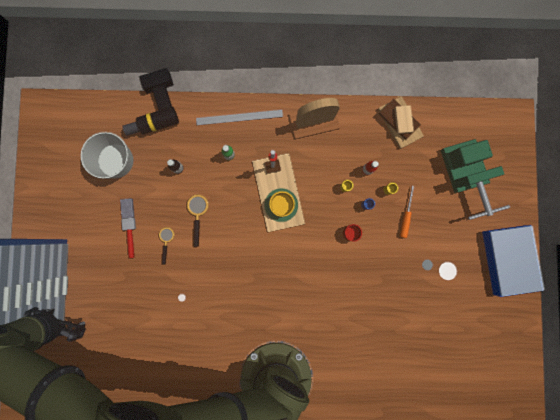

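The side view shows the yellow cup at (298,226), red cup (330,176), blue cup (300,166), big loupe (295,323)–(355,325), and collar (243,191). The things that could be mistaken for the targets are:
- **Small-cup shapes:** blue (300,166), yellow (285,151) and yellow (280,179). I choose blue.
- **Loupes:** large (295,323) and small (341,369). I choose the large one and will check its 72 mm rim.

```bash
python3 - <<'E'
from h import *
S=dict(np.load('side0.npz'));T=dict(np.load('top0.npz'))
def comps(f,mask,P,amin,label):
    n,l,st,c=cv2.connectedComponentsWithStats(mask.astype(np.uint8))
    for i in range(1,n):
        if st[i,4]<amin: continue
        p=P[l==i]; print(label,c[i].round(),st[i,4],'mn',np.percentile(p,2,0).round(3),'mx',np.percentile(p,98,0).round(3))
for nm,f in(('S',S),('T',T)):
    P=cloud(f); hsv=cv2.cvtColor(f['img'],cv2.COLOR_RGB2HSV).astype(int); h,s,v=hsv[...,0],hsv[...,1],hsv[...,2]
    ok=(P[...,2]>0.012)&(P[...,0]>.3)&(np.abs(P[...,1])<.5)&(f['depth']>0)
    comps(f,ok&((h<5)|(h>174))&(s>170)&(v>60),P,15,nm+' red')
    comps(f,ok&(h>105)&(h<130)&(s>120),P,15,nm+' blue')
    comps(f,ok&(h>20)&(h<32)&(s>180)&(v>100),P,15,nm+' yel')
    comps(f,(v<60)&(P[...,2]>0.005)&(P[...,0]>.3)&(np.abs(P[...,1])<.5),P,40,nm+' blk')
    # generic object heights
    comps(f,(P[...,2]>0.03)&(P[...,0]>.3)&(np.abs(P[...,1])<.5),P,30,nm+' tall')
a=cv2.resize(S['img'][130:280,220:380],None,fx=3,fy=3)[:,:,::-1];b=cv2.resize(S['img'][290:390,260:400],None,fx=2.2,fy=2.2)[:,:,::-1]
c=np.zeros((450,800,3),np.uint8);c[:,:480]=a;c[:b.shape[0],490:490+b.shape[1]]=b[:,:310];cv2.imwrite('pics/crop.png',c)
E
```

```text
S red [261. 153.] 37 mn [ 0.692 -0.302  0.068] mx [ 0.717 -0.284  0.088]
S yel [284. 150.] 143 mn [ 0.62  -0.393  0.013] mx [ 0.651 -0.355  0.055]
S yel [279. 177.] 175 mn [ 0.627 -0.243  0.013] mx [ 0.659 -0.206  0.055]
S yel [297. 225.] 859 mn [ 0.541 -0.047  0.015] mx [0.613 0.032 0.067]
S yel [150. 376.] 205 mn [0.82  0.423 0.04 ] mx [0.875 0.447 0.064]
S blk [218. 150.] 124 mn [ 0.813 -0.426  0.019] mx [ 0.937 -0.341  0.036]
S blk [301. 244.] 142 mn [0.533 0.007 0.006] mx [0.607 0.048 0.012]
S blk [338. 325.] 249 mn [0.437 0.273 0.006] mx [0.521 0.285 0.022]
S blk [232. 338.] 251 mn [0.681 0.344 0.058] mx [0.714 0.366 0.092]
S blk [109. 368.] 3715 mn [0.835 0.362 0.012] mx [1.018 0.477 0.062]
S blk [374. 373.] 180 mn [0.376 0.379 0.006] mx [0.434 0.389 0.017]
S blk [152. 394.] 887 mn [0.81  0.438 0.023] mx [0.864 0.496 0.063]
S tall [  7. 120.] 697 mn [ 1.637 -0.499  0.032] mx [ 1.646 -0.372  0.175]
S tall [204. 164.] 1391 mn [ 0.825 -0.439  0.032] mx [ 0.927 -0.053  0.2  ]
S tall [262. 155.] 243 mn [ 0.686 -0.309  0.031] mx [ 0.721 -0.283  0.116]
S tall [285. 148.] 115 mn [ 0.6
[... 1976 characters left out ...]
 120 mn [0.68  0.484 0.031] mx [0.753 0.499 0.105]
T tall [227. 152.] 137 mn [0.653 0.116 0.031] mx [0.757 0.188 0.485]
T tall [272. 158.] 96 mn [0.693 0.01  0.046] mx [0.714 0.034 0.255]
T tall [174. 166.] 149 mn [0.678 0.327 0.033] mx [0.711 0.358 0.118]
T tall [370. 167.] 148 mn [ 0.684 -0.316  0.033] mx [ 0.719 -0.286  0.118]
T tall [347. 185.] 68 mn [ 0.623 -0.244  0.032] mx [ 0.658 -0.21   0.058]
T tall [391. 188.] 77 mn [ 0.617 -0.394  0.032] mx [ 0.65  -0.358  0.058]
T tall [281. 204.] 432 mn [ 0.535 -0.048  0.03 ] mx [0.613 0.027 0.072]
T tall [369. 204.] 69 mn [ 0.563 -0.317  0.032] mx [ 0.598 -0.282  0.06 ]
T tall [353. 232.] 111 mn [ 0.456 -0.274  0.032] mx [ 0.512 -0.219  0.063]
```

View pics/crop.png

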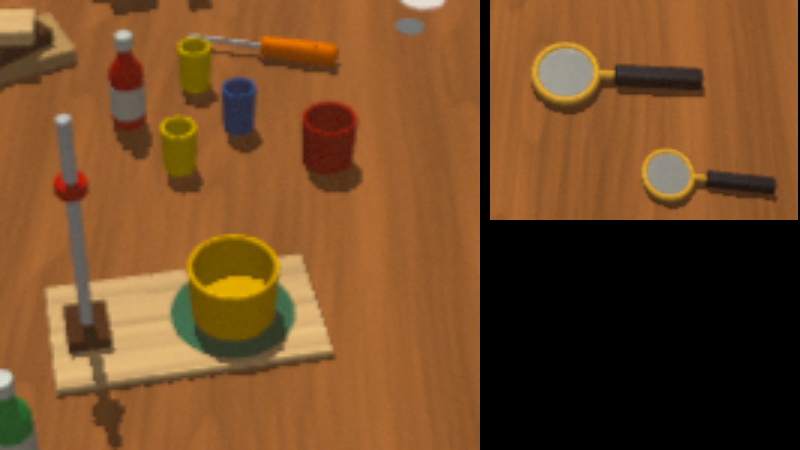

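The crop confirms the blue cup, the red cup, and the larger loupe (its rim is about 1.35× the other's). Next I fit rims, loupe and collar, and write the move helper.

```bash
cat >> h.py <<'E'
from scipy.spatial.transform import Rotation as Ro
from scipy.optimize import least_squares
def rim(f,P,c,z,r):
    m=(np.hypot(P[...,0]-c[0],P[...,1]-c[1])<r+.012)&(abs(P[...,2]-z)<.006)
    p=P[m]; s=least_squares(lambda q:np.hypot(p[:,0]-q[0],p[:,1]-q[1])-q[2],[*c,r],loss='soft_l1',f_scale=.002); return s.x.round(4),len(p)
def plan(pos,yaw,p0=None,R0=None):
    """delta from present pose to pos with tool y at yaw (deg), pointing down"""
    s=manip.sense(); p0=s['position']; R0=Ro.from_quat(s['eef_rot']); c=[]
    for y in(yaw,yaw+180):
        a=np.radians(y); Y=np.array([np.cos(a),np.sin(a),0]);Z=np.array([0,0,-1.]);c.append((R0.inv()*Ro.from_matrix(np.c_[np.cross(Y,Z),Y,Z])).as_rotvec())
    w=min(c,key=lambda v:abs(v[2])); return R0.inv().apply(np.array(pos)-p0).round(4),w.round(4)
E
python3 - <<'E'
from h import *
S=dict(np.load('side0.npz'));T=dict(np.load('top0.npz'))
for nm,f in(('S',S),('T',T)):
    P=cloud(f); dz=0 if nm=='S' else .003
    print(nm,'tablez',np.median(P[280:300,400:420,2]) if nm=='S' else np.median(P[280:320,200:260,2]))
    for c,z,r in(((.486,-.246),.054,.0275),((.581,-.299),.052,.0175),((.575,-.009),.064,.040)): print(rim(f,P,c,z+dz,r))
    hsv=cv2.cvtColor(f['img'],cv2.COLOR_RGB2HSV).astype(int);h,s,v=[hsv[...,i] for i in range(3)]
    d=P[...,:2]-np.array([.48,.275])
    m=(v<60)&(abs(d[...,0])<.07)&(abs(d[...,1])<.03)&(P[...,2]>.014); p=P[m]
    g=(h>15)&(h<32)&(s>150)&(abs(P[...,0]-.575)<.055)&(abs(P[...,1]-.275)<.05)&(v>90)
    q=P[g]; mn,mx=q.min(0),q.max(0)
    print('handle',p.min(0).round(3),p.max(0).round(3),cv2.fitLine(p[:,:2].astype(np.float32),cv2.DIST_L2,0,.01,.01).ravel(),'rim',mn.round(3),mx.round(3))
    pm=(abs(P[...,0]-.705)<.04)&(abs(P[...,1]-.022)<.04)&(P[...,2]>.1)
    red=pm&((h<6)|(h>173))&(s>130); u=np.argwhere(red); print('collar px',u.min(0),u.max(0),u.mean(0),P[red].min(0).round(4),P[red].max(0).round(4))
    q=P[pm&~red]; print('post',q.mean(0),q[:,2].max())
    c,M=np.array(f['cam_to_world'])[:3,3],0
    r0,r1=u.min(0)[0]-.5,u.max(0)[0]+.5; uc=u[:,1].mean()
    if nm=='S':
        for rr in(r0,(r0+r1)/2,r1):
            zz=np.linspace(.14,.25,200);X=np.array([ray(f,uc,rr,z) for z in zz]);k=np.argmin(np.hypot(X[:,0]-.705,X[:,1]-.022));print('row',rr,X[k])
for a in((.45,.3,.3),(.486,-.246,.2)):print(plan(a,90),plan(a,60))
E
```

```text
S tablez 0.00022663501279140963
(array([ 0.486 , -0.2445,  0.0268]), 109)
(array([ 0.582 , -0.2979,  0.0172]), 58)
(array([ 0.5766, -0.0073,  0.0392]), 228)
handle [0.436 0.272 0.014] [0.521 0.286 0.024] [0.99973196 0.02315264 0.4740001  0.27994418] rim [ 0.523  0.234 -0.003] [0.61  0.312 0.019]
collar px [188 238] [196 248] [191.96363636 243.14545455] [0.696  0.0142 0.1773] [0.7213 0.0392 0.1906]
post [0.7073505  0.02722575 0.18374927] 0.2530206220978455
row 187.5 [0.70808624 0.02254784 0.19472362]
row 192.0 [0.70926044 0.02324225 0.18090452]
row 196.5 [0.71067146 0.02297461 0.1659799 ]
T tablez 9.891512988358109e-05
(array([ 0.484 , -0.2461,  0.0266]), 71)
(array([ 0.5802, -0.2996,  0.0167]), 43)
(array([ 0.5749, -0.0102,  0.039 ]), 112)
handle [0.432 0.266 0.014] [0.516 0.281 0.025] [ 0.9998959  -0.01443017  0.47522306  0.27337465] rim [ 0.523  0.239 -0.005] [0.609 0.308 0.022]
collar px [153 269] [160 276] [157.13888889 273.        ] [0.6957 0.0103 0.1831] [0.7167 0.0315 0.1926]
post [0.70266975 0.02363498 0.20615217] 0.25542853063669235
(array([-0.304 , -0.1774,  0.0034]), array([-1.500e-03, -3.000e-04, -3.858e-01])) (array([-0.304 , -0.1774,  0.0034]), array([-1.500e-03,  1.000e-04,  1.378e-01]))
(array([-0.5428, -0.6696,  0.1042]), array([-1.500e-03, -3.000e-04, -3.858e-01])) (array([-0.5428, -0.6696,  0.1042]), array([-1.500e-03,  1.000e-04,  1.378e-01]))
```

Call:
arm_command(
  deltas="-0.304 -0.177 0 0 0 -0.386 -1;-0.304 -0.177 0 0 0 -0.386 -1;-0.304 -0.177 0 0 0 -0.386 -1;-0.304 -0.177 0 0 0 -0.386 -1;-0.304 -0.177 0 0 0 -0.386 -1;-0.304 -0.177 0 0 0 -0.386 -1;-0.304 -0.177 0 0 0 -0.386 -1;-0.304 -0.177 0 0 0 -0.386 -1;-0.543 -0.67 0.104 0 0 -0.386 -1;-0.543 -0.67 0.104 0 0 -0.386 -1;-0.543 -0.67 0.104 0 0 -0.386 -1;-0.543 -0.67 0.104 0 0 -0.386 -1;-0.543 -0.67 0.104 0 0 -0.386 -1;-0.543 -0.67 0.104 0 0 -0.386 -1;-0.543 -0.67 0.104 0 0 -0.386 -1;-0.543 -0.67 0.104 0 0 -0.386 -1;-0.543 -0.67 0.104 0 0 -0.386 -1;-0.543 -0.67 0.104 0 0 -0.386 -1;-0.543 -0.67 0.104 0 0 -0.386 -1;-0.543 -0.67 0.104 0 0 -0.386 -1",
)

```text
t: 2.1
position: [0.4846, -0.2528, 0.1984]
eef_rot: [0.004, 1.0, -0.001, -0.001]
force: [-1.0, 0.7, -0.0]
width: 0.0854
grasp_force: 0.0
```

```bash
python3 - <<'E'
from h import *
s=manip.sense();print(s['t'],s['position'],Ro.from_quat(s['eef_rot']).as_matrix().round(3))
print(plan((.485,-.2455,.11),90),plan((.485,-.2455,.2),90))
E
```

```text
2.1 [ 0.48459675 -0.25276618  0.19835001] [[-1.     0.008 -0.002]
 [ 0.008  1.    -0.003]
 [ 0.002 -0.003 -1.   ]]
(array([-0.0005,  0.0075,  0.0883]), array([-0.0026, -0.0022, -0.0082])) (array([-0.0003,  0.0073, -0.0017]), array([-0.0026, -0.0022, -0.0082]))
```

Call:
arm_command(
  deltas="0 0 0.02 0 0 0 -1;0 0 0.05 0 0 0 -1;0 0 0.075 0 0 0 -1;0 0 0.09 0 0 0 -1;0 0 0.09 0 0 0 -1;0 0 0.09 0 0 0 -1;0 0 0.09 0 0 0 -1",
)

```text
t: 2.8
position: [0.4867, -0.246, 0.1108]
eef_rot: [-0.0, 1.0, -0.0, 0.001]
force: [-0.4, -0.3, 1.1]
width: 0.0858
grasp_force: 0.0
```

```bash
python3 - <<'E'
from h import *
f=grab('side');cv2.imwrite('pics/s1.png',cv2.resize(f['img'][100:280,220:460],None,fx=3,fy=3)[:,:,::-1])
print(plan((.485,-.2455,.11),90))
E
```

```text
(array([0.0017, 0.0006, 0.0009]), array([-0.0008,  0.0016,  0.0002]))
```

View pics/s1.png

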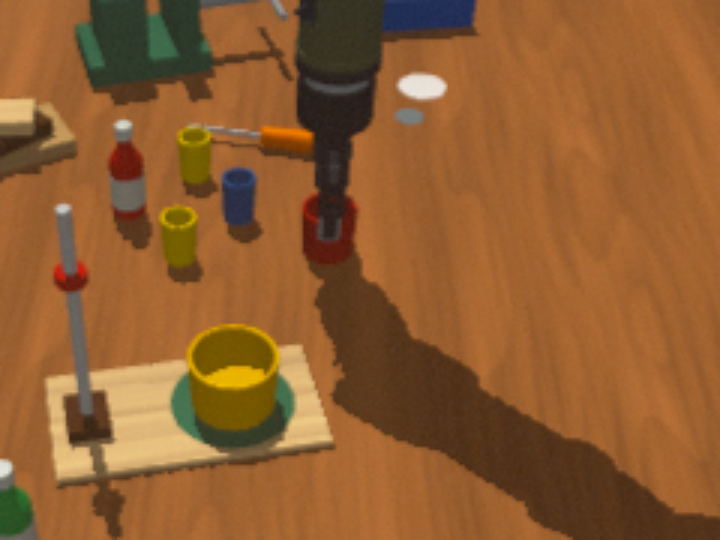

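The picture shows the fingers astride the red cup at crop (329,225), centred, so I close and lift.

Call:
arm_command(
  deltas="0.001 0 0 0 0 0 0.6;0.001 0 0 0 0 0 1;0.001 0 0 0 0 0 1;0.001 0 0 0 0 0 1;0.001 0 0 0 0 0 1;0.001 0 0 0 0 0 1;0.001 0 0 0 0 0 1;0.001 0 0 0 0 0 1",
  squeeze=30,
)

```text
t: 3.65
position: [0.4852, -0.2463, 0.1107]
eef_rot: [0.0, 1.0, -0.0, 0.0]
force: [-2.5, -0.4, 7.2]
width: 0.0558
grasp_force: 30.7
```

Call:
arm_command(
  deltas="0 0 -0.02 0 0 0 1;0 0 -0.05 0 0 0 1;0 0 -0.08 0 0 0 1;0 0 -0.09 0 0 0 1;-0.01 0.02 -0.09 0 0 0 1;-0.02 0.05 -0.09 0 0 0 1;-0.034 0.09 -0.09 0 0 0 1;-0.049 0.13 -0.09 0 0 0 1;-0.064 0.17 -0.09 0 0 0 1;-0.079 0.208 -0.09 0 0 0 1;-0.087 0.229 -0.09 0 0 0 1;-0.0905 0.238 -0.09 0 0 0 1;-0.0905 0.238 -0.09 0 0 0 1;-0.0905 0.238 -0.09 0 0 0 1;-0.0905 0.238 -0.09 0 0 0 1",
)

```text
t: 5.15
position: [0.5751, -0.0103, 0.1997]
eef_rot: [0.001, 1.0, -0.001, -0.0]
force: [-0.5, 0.2, 0.2]
width: 0.0549
grasp_force: 32.7
```

```bash
python3 - <<'E'
from h import *
f=grab('side');g=grab('top');c=np.vstack([cv2.resize(x[:,:,::-1],(600,290)) for x in(f['img'][150:266,200:440],g['img'][140:256,160:400])]);cv2.imwrite('pics/s2.png',c)
s=manip.sense();print(s['position'],s['width'],s['grasp_force'],s['force'])
print(plan((.5758,-.0085,.1427),90))
E
```

```text
[ 0.57528564 -0.00976482  0.19991171] 0.05556873170862861 32.72411598714825 [-0.02666248  0.11113247 -0.34688884]
(array([-0.0005,  0.0013,  0.0572]), array([-0.0007, -0.0002, -0.0023]))
```

View pics/s2.png

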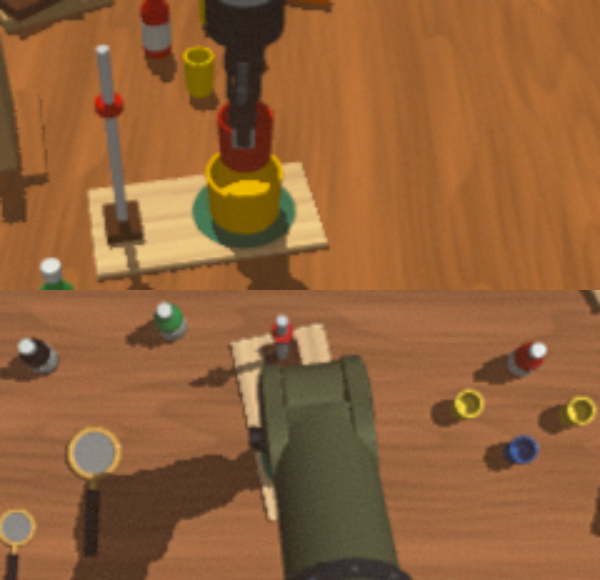

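The picture shows the red cup held straight above the yellow one (both near column 245), so I lower it.

Call:
arm_command(
  deltas="0 0.001 0.01 0 0 0 1;0 0.001 0.025 0 0 0 1;0 0.001 0.04 0 0 0 1;0 0.001 0.048 0 0 0 1;0 0.001 0.053 0 0 0 1;0 0.001 0.055 0 0 0 1;0 0.001 0.056 0 0 0 1;0 0.001 0.056 0 0 0 1",
)

```text
t: 6.05
position: [0.5758, -0.007, 0.1442]
eef_rot: [-0.0, 1.0, -0.0, 0.0]
force: [0.2, 0.6, -0.5]
width: 0.0556
grasp_force: 32.7
```

Call:
arm_command(
  deltas="0 -0.001 0.001 0 0 0 1;0 -0.001 0.002 0 0 0 1;0 -0.001 0.002 0 0 0 1",
)

```text
t: 6.35
position: [0.5759, -0.0082, 0.1428]
eef_rot: [0.0, 1.0, -0.0, 0.001]
force: [-1.3, -0.6, 6.1]
width: 0.0554
grasp_force: 33.2
```

Call:
arm_command(
  deltas="0 0 0 0 0 0 -1;0 0 0 0 0 0 -1;0 0 0 0 0 0 -1;0 0 0 0 0 0 -1;0 0 0 0 0 0 -1;0 0 -0.03 0 0 0 -1;0 0 -0.07 0 0 0 -0.6;0 0 -0.09 0 0 0 -0.6;-0.005 -0.291 -0.09 0 0 0 -0.6;-0.005 -0.291 -0.09 0 0 0 -0.6;-0.005 -0.291 -0.09 0 0 0 -0.6;-0.005 -0.291 -0.09 0 0 0 -0.6;-0.005 -0.291 -0.09 0 0 0 -0.6;-0.005 -0.291 -0.09 0 0 0 -0.6;-0.005 -0.291 -0.09 0 0 0 -0.6;-0.005 -0.291 -0.09 0 0 0 -0.6;-0.005 -0.291 -0.06 0 0 0 -0.6;-0.005 -0.291 -0.06 0 0 0 -0.6",
)

```text
t: 8.15
position: [0.5796, -0.2962, 0.1988]
eef_rot: [-0.001, 1.0, 0.002, -0.003]
force: [-1.1, 0.9, 0.1]
width: 0.0684
grasp_force: 0.0
```

```bash
python3 - <<'E'
from h import *
for n in('side','top'):
    f=grab(n);P=cloud(f);d=0 if n=='side' else .003
    print(n,rim(f,P,(.5765,-.009),.086+d,.0275),rim(f,P,(.5758,-.0085),.064+d,.0395),rim(f,P,(.581,-.299),.052+d,.0175))
    m=(np.hypot(P[...,0]-.576,P[...,1]+.009)<.035)&(P[...,2]>.06);print(P[m][:,2].max())
s=manip.sense();print(s['position'],s['width'])
print(plan((.581,-.299,.112),90))
E
```

```text
side (array([ 0.5767, -0.0059,  0.0267]), 152) (array([ 0.5761, -0.0007,  0.0318]), 270) (array([ 0.582 , -0.2979,  0.0171]), 58)
0.0905203781610836
top (array([ 0.575 , -0.0082,  0.0265]), 65) (array([ 0.5744, -0.0097,  0.0385]), 134) (array([ 0.5788, -0.2995,  0.0156]), 18)
0.09294456524693717
[ 0.58084367 -0.2972545   0.20184348] 0.06800120121408251
(array([-0.0003, -0.0019,  0.0898]), array([ 0.0013, -0.0013,  0.0024]))
```

Call:
arm_command(
  deltas="0 0 0.03 0 0 0 -0.6;0 0 0.06 0 0 0 -0.6;0 0 0.08 0 0 0 -0.6;0 0 0.091 0 0 0 -0.6;0 0 0.091 0 0 0 -0.6;0 0 0.091 0 0 0 -0.6;0 0 0.091 0 0 0 1;0 0 0.091 0 0 0 1;0 0 0.091 0 0 0 1;0 0 0.091 0 0 0 1;0 0 0.091 0 0 0 1;0 0 0.091 0 0 0 1;0 0 0.091 0 0 0 1;0 0 0.091 0 0 0 1",
  squeeze=25,
)

```text
t: 9.65
position: [0.5813, -0.2994, 0.1122]
eef_rot: [0.0, 1.0, -0.001, 0.001]
force: [-0.5, 0.8, 6.3]
width: 0.0358
grasp_force: 24.7
```

Call:
arm_command(
  deltas="0 0 -0.02 0 0 0 1;0 0 -0.06 0 0 0 1;0 0 -0.09 0 0 0 1;0 0 -0.11 0 0 0 1;0.001 0.02 -0.11 0 0 0 1;0.001 0.06 -0.11 0 0 0 1;0.002 0.1 -0.11 0 0 0 1;0.003 0.14 -0.11 0 0 0 1;0.004 0.18 -0.11 0 0 0 1;0.005 0.22 -0.11 0 0 0 1;0.005 0.255 -0.11 0 0 0 1;0.005 0.28 -0.11 0 0 0 1;0.005 0.292 -0.11 0 0 0 1;0.005 0.292 -0.11 0 0 0 1;0.005 0.292 -0.11 0 0 0 1;0.005 0.292 -0.11 0 0 0 1",
)

```text
t: 11.25
position: [0.5755, -0.0092, 0.2207]
eef_rot: [0.001, 1.0, -0.001, -0.0]
force: [-0.5, -0.5, -1.0]
width: 0.0357
grasp_force: 25.3
```

```bash
python3 - <<'E'
from h import *
f=grab('side');P=cloud(f);hsv=cv2.cvtColor(f['img'],cv2.COLOR_RGB2HSV).astype(int)
m=(hsv[...,0]>100)&(hsv[...,0]<130)&(hsv[...,1]>120)&(np.hypot(P[...,0]-.576,P[...,1]+.007)<.04)&(P[...,2]>.09);p=P[m];print(len(p),p.min(0),p.max(0))
cv2.imwrite('pics/s3.png',cv2.resize(f['img'][150:260,220:370],None,fx=4,fy=4)[:,:,::-1])
print(manip.sense()['position'],plan((.576,-.0072,.168),90))
E
```

```text
3 [ 0.59271636 -0.00504132  0.15913788] [0.59311155 0.00185709 0.16340601]
[ 0.57555958 -0.00903417  0.22072057] (array([-0.0004,  0.0019,  0.0527]), array([-0.0009, -0.0003, -0.0026]))
```

View pics/s3.png

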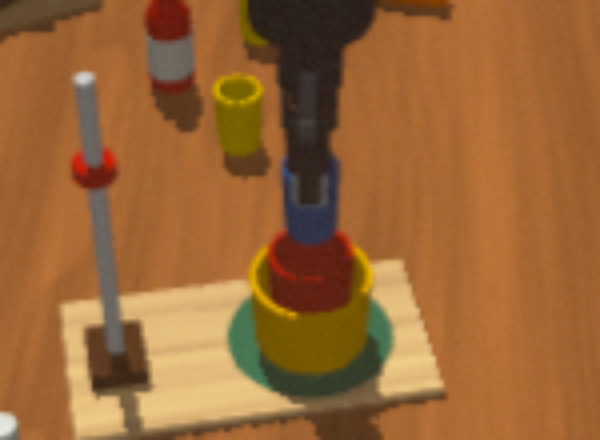

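The picture shows the blue cup at (311,200) upright over the seated red cup at (310,260). Lowering it.

Call:
arm_command(
  deltas="0 0 0.015 0 0 0 1;0 0 0.03 0 0 0 1;0 0 0.042 0 0 0 1;0 0 0.048 0 0 0 1;0 0 0.051 0 0 0 1;0 0 0.053 0 0 0 1;0 0 0.054 0 0 0 1;0 0 0.054 0 0 0 1",
)

```text
t: 12.1
position: [0.5761, -0.0072, 0.1682]
eef_rot: [0.0, 1.0, -0.0, 0.001]
force: [-1.1, -0.4, 6.2]
width: 0.0356
grasp_force: 25.8
```

Call:
arm_command(
  deltas="0 0 0 0 0 0 -0.6;0 0 0 0 0 0 -0.6;0 0 0 0 0 0 -0.6;0 0 0 0 0 0 -0.6;0 0 -0.02 0 0 0 -0.6;0 0 -0.05 0 0 0 -0.6;0 0 -0.08 0 0 0 -0.6;0 0 -0.09 0 0 0 -0.6;0.078 0.284 -0.09 0 0 0 -0.6;0.078 0.284 -0.09 0 0 0 -0.6;0.078 0.284 -0.09 0 0 0 -0.6;0.078 0.284 -0.09 0 0 0 -0.6;0.078 0.284 -0.09 0 0 0 -0.6;0.078 0.284 -0.09 0 0 0 -0.6;0.078 0.284 -0.09 0 0 0 -0.6;0.078 0.284 -0.03 0 0 0 -0.6;0.078 0.284 0 0 0 0 -0.3;0.078 0.284 0.008 0 0 0 -0.3;0.078 0.284 0.008 0 0 0 -0.3;0.078 0.284 0.008 0 0 0 -0.3",
)

```text
t: 14.1
position: [0.4984, 0.2772, 0.1603]
eef_rot: [0.0, 1.0, 0.0, 0.001]
force: [-0.2, -0.2, 0.2]
width: 0.0556
grasp_force: 0.0
```

```bash
python3 - <<'E'
from h import *
for n in('side','top'):
    f=grab(n);P=cloud(f);d=0 if n=='side' else .003
    print(n,rim(f,P,(.576,-.007),.108+d,.0175),rim(f,P,(.5765,-.009),.086+d,.0275))
    m=(np.hypot(P[...,0]-.576,P[...,1]+.009)<.06)&(P[...,2]>.06);print(P[m][:,2].max())
    if n=='side':
        c=cv2.resize(f['img'][140:360,210:410],(600,600))[:,:,::-1];cv2.imwrite('pics/s4.png',c)
        hsv=cv2.cvtColor(f['img'],cv2.COLOR_RGB2HSV).astype(int);h,s,v=[hsv[...,i] for i in range(3)]
        g=(h>15)&(h<32)&(s>150)&(abs(P[...,0]-.575)<.055)&(abs(P[...,1]-.275)<.05)&(v>90);q=P[g];print('rim',np.percentile(q,1,0),np.percentile(q,99,0))
print(manip.sense()['position'],plan((.498,.276,.077),89))
E
```

```text
side (array([ 0.5776, -0.0055,  0.0168]), 98) (array([ 0.5758, -0.005 ,  0.0244]), 157)
0.11236523667702258
rim [ 0.52399269  0.24050406 -0.00117891] [0.60981424 0.31156452 0.01853309]
top (array([ 0.576 , -0.0079,  0.0167]), 35) (array([ 0.575, -0.008,  0.026]), 76)
0.11561149102399315
[0.4986035  0.27735286 0.16082781] (array([ 0.0008, -0.0015,  0.0838]), array([0.0017, 0.0029, 0.0172]))
```

View pics/s4.png

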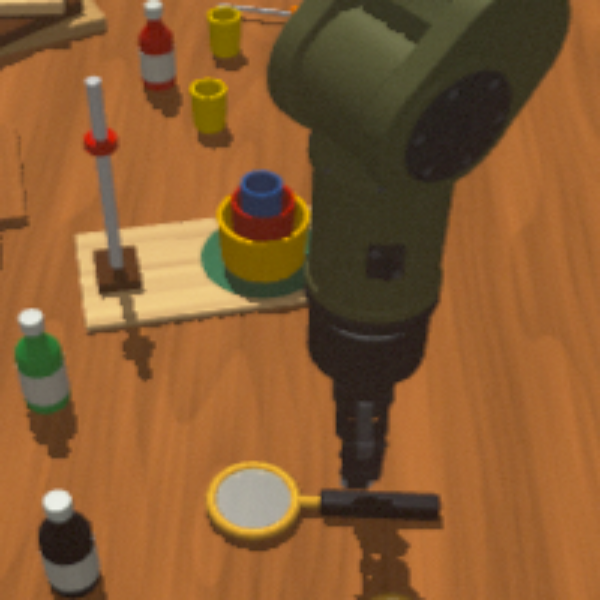

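The picture shows the three cups nested at (262,220) and the gripper above the big loupe's handle, with the neck at (312,500).

Call:
arm_command(
  deltas="0 -0.001 0.03 0 0 0.017 -0.3;0 -0.001 0.06 0 0 0.017 -0.3;0 -0.001 0.075 0 0 0.017 -0.3;0 -0.001 0.082 0 0 0.017 -0.3;0 -0.001 0.082 0 0 0.017 -0.3;0 -0.001 0.082 0 0 0.017 -0.3;0 -0.001 0.082 0 0 0.017 1;0 -0.001 0.082 0 0 0.017 1;0 -0.001 0.082 0 0 0.017 1;0 -0.001 0.082 0 0 0.017 1;0 -0.001 0.082 0 0 0.017 1;0 -0.001 0.082 0 0 0.017 1;0 -0.001 0.082 0 0 0.017 1;0 -0.001 0.082 0 0 0.017 1;0 -0.001 0.082 0 0 0.017 1",
  squeeze=35,
)

```text
t: 15.7
position: [0.4979, 0.2761, 0.0777]
eef_rot: [0.008, 1.0, 0.0, 0.001]
force: [-1.5, -0.1, 4.9]
width: 0.0148
grasp_force: 35.2
```

Call:
arm_command(
  deltas="0 0 -0.01 0 0 0 1;0 0 -0.03 0 0 0 1;0 0 -0.06 0 0 0 1;0 0 -0.1 0 0 0 1;0 0 -0.14 0 0 0 1;0 0 -0.165 0 0 0 1;0 0 -0.172 0 0 0 1;0 -0.015 -0.172 0 0 0 1;-0.001 -0.04 -0.172 0 0 0 1;-0.002 -0.075 -0.172 0 0 0 1;-0.003 -0.11 -0.172 0 0 0 1;-0.005 -0.15 -0.172 0 0 0 1;-0.006 -0.19 -0.172 0 0 0 1;-0.007 -0.225 -0.172 0 0 0 1;-0.008 -0.255 -0.172 0 0 0 1;-0.009 -0.273 -0.172 0 0 0 1;-0.009 -0.282 -0.172 0 0 0 1;-0.009 -0.282 -0.172 0 0 0 1;-0.009 -0.282 -0.172 0 0 0 1;-0.009 -0.282 -0.172 0 0 0 1",
)

```text
t: 17.7
position: [0.5016, -0.0048, 0.2486]
eef_rot: [0.007, 1.0, 0.0, -0.0]
force: [0.7, 0.7, -2.0]
width: 0.0148
grasp_force: 34.3
```

```bash
cat > m.py <<'E'
from h import *
s=manip.sense();print(s['t'],s['position'],s['eef_rot'],s['width'],s['grasp_force'],s['force'])
for n in('side','top'):
    f=grab(n);P=cloud(f);hsv=cv2.cvtColor(f['img'],cv2.COLOR_RGB2HSV).astype(int);h,sa,v=[hsv[...,i] for i in range(3)]
    near=(np.hypot(P[...,0]-.577,P[...,1]+.008)<.06)&(abs(P[...,2]-.185)<.04)
    g=near&(h>12)&(h<35)&(sa>120)&(v>70);q=P[g]
    print(n,'brass',len(q),np.percentile(q,2,0).round(4),np.percentile(q,98,0).round(4))
    a=P[near&~g&(np.hypot(P[...,0]-.577,P[...,1]+.008)<.03)]; print('glass',len(a),np.median(a,0).round(4))
    A=np.c_[q[:,:2]-q[:,:2].mean(0),np.ones(len(q))];print('plane',np.linalg.lstsq(A,q[:,2],rcond=None)[0].round(4))
    s2=least_squares(lambda c:np.hypot(q[:,0]-c[0],q[:,1]-c[1])-c[2],[.577,-.008,.034],loss='soft_l1',f_scale=.002);print('circ',s2.x.round(4))
    # rim silhouette ellipse centre on plane z
    pm=(abs(P[...,0]-.705)<.04)&(abs(P[...,1]-.022)<.04)&(P[...,2]>.1);red=pm&((h<6)|(h>173))&(sa>130);r=P[red]
    print('collar',len(r),r[:,2].min(),r[:,2].max(),np.median(r[:,2]),'post top',P[pm][:,2].max())
    if n=='side': cv2.imwrite('pics/s5.png',cv2.resize(f['img'][130:280,210:360],(600,600))[:,:,::-1])
E
python3 m.py
```

```text
17.7 [ 0.50162936 -0.00481086  0.24857025] [ 7.37190589e-03  9.99972736e-01  2.99853732e-04 -3.04393972e-04] 0.014764911920712326 34.33843016624451 [ 0.66291271  0.74757686 -1.96370202]
side brass 229 [ 0.5282 -0.0359  0.179 ] [0.6096 0.0317 0.188 ]
glass 246 [ 0.5767 -0.0049  0.1835]
plane [ 0.0034 -0.0294  0.1841]
circ [ 0.5751 -0.0024  0.0329]
collar 54 0.17848521396540018 0.19012800135129282 0.1876090572246366 post top 0.25397568077290344
top brass 74 [ 0.5755 -0.0377  0.1801] [0.6094 0.0294 0.1886]
glass 135 [ 0.5881 -0.006   0.1839]
plane [-0.0449  0.0138  0.185 ]
circ [ 0.5743 -0.0061  0.0329]
collar 38 0.18265663368015272 0.19364321519959904 0.18984733667326348 post top 0.2544504601046602
```

View pics/s5.png

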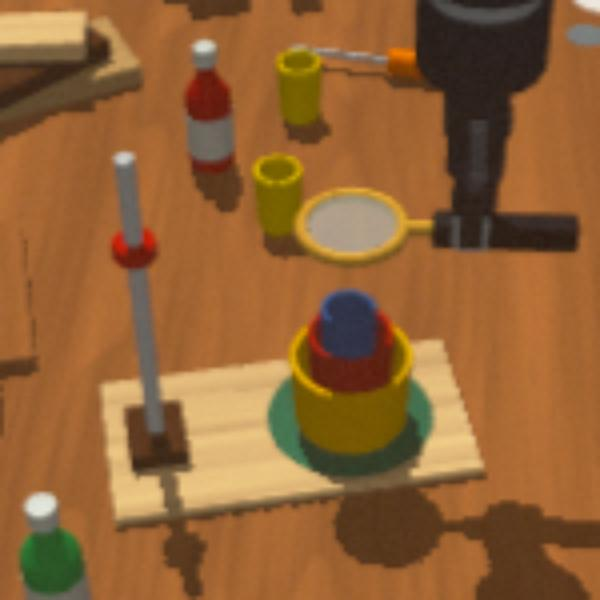

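The picture shows the loupe level at (350,225), clear of the cups at (350,370) and of the collar at (134,247). A small trim follows.

Call:
arm_command(
  deltas="-0.001 -0.001 -0.001 0 0 0 1;-0.0015 -0.0025 -0.0015 0 0 0 1;-0.0015 -0.0025 -0.0015 0 0 0 1;-0.0015 -0.0025 -0.0015 0 0 0 1;-0.0015 -0.0025 -0.0015 0 0 0 1;-0.0015 -0.0025 -0.0015 0 0 0 1;-0.0015 -0.0025 -0.0015 0 0 0 1;-0.0015 -0.0025 -0.0015 0 0 0 1",
)

```text
t: 18.6
position: [0.5033, -0.0087, 0.2504]
eef_rot: [0.008, 1.0, -0.0, -0.0]
force: [-0.3, 0.2, -0.9]
width: 0.015
grasp_force: 34.3
```

```bash
cat >> m.py <<'E'
    a=a[abs(a[:,2]-np.median(a[:,2]))<.004];A=np.c_[a[:,:2]-a[:,:2].mean(0),np.ones(len(a))];print('glassplane',np.linalg.lstsq(A,a[:,2],rcond=None)[0].round(4))
E
python3 m.py; python3 -c "
from h import *
print(np.abs(manip.sense()['joint_vel']).max(), manip.sense()['position'])"
```

```text
18.6 [ 0.50328349 -0.00866301  0.25037255] [ 8.37930821e-03  9.99964893e-01 -4.46803323e-06 -1.18078394e-05] 0.01499489880014971 34.33959603309631 [-0.2609742   0.19817217 -0.89651014]
side brass 228 [ 0.5296 -0.0404  0.1806] [0.6109 0.027  0.1895]
glass 246 [ 0.5782 -0.0077  0.1854]
plane [ 0.0005 -0.0272  0.1859]
circ [ 0.5768 -0.0065  0.033 ]
collar 53 0.1775862125132519 0.1904756682997244 0.18774429399833548 post top 0.25336529788692363
glassplane [0.0053 0.0078 0.1854]
top brass 72 [ 0.5769 -0.042   0.1821] [0.6093 0.0235 0.1917]
glass 126 [ 0.5907 -0.0091  0.1859]
plane [0.0078 0.0177 0.1869]
circ [ 0.576  -0.0102  0.0325]
collar 39 0.18253412485781717 0.19373870821479522 0.18806297906076486 post top 0.25486411665149067
glassplane [0.0082 0.0012 0.1859]
0.0015770217746894496 [ 0.50326637 -0.00870585  0.2503669 ]
```

```bash
python3 -c "
from plant import manip
print(manip.finish_job())"
```

```text
the job is handed in; nothing more can be done
None
```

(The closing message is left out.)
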